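# Close the cork-sealed clay pots

## Task

Get the finished black clay pots ready for sale: lift the wooden airing slats off the pots and lay them in the slat tray, then set each lid that is on the counter onto the pot of its own size and push it down until the cork ring has gone in and the lid sits level and fully home on the clay rim all round. Clay is brittle: handle the lids gently, gripping with no more than about 15 N and pressing with no more than about 30 N, and lower and press them slowly rather than dropping or slamming them. Leave the bowl, the jar and the paddle where they are.

Things in the scene. Friction and masses are not known exactly. Their poses are not given: they have to be found in the camera images.
- pot_large: The large open round black clay pot; bedded on the counter, it does not move. brick-red marks on its two side lugs, the colour of its lid's stripe. Outer rim radius 66 mm, height 78 mm, belly radius 70 mm with lugs 10 mm further out. Origin: centre of its underside; z up.
- pot_large_rim (a point): Centre of the large pot's mouth, at the height of its clay rim (78 mm above the counter); z up.
- cork_large (a joint): How far the large pot's cork ring (radius 50 to 59 mm, just inside the clay rim) is pushed down, in m. 0: its top stands 7 mm above the clay rim; 0.007: flush with it; range 0 to 0.008. It slides against about 8 N of friction plus 60 N per m/s, has no spring, stays where it is left, and does not move under a lid's or slat's weight.
- lid_large: The large pot's loose black clay lid, 0.2-0.32 kg; absent in some runs. From its origin (centre of the plug's underside, z up): plug 0-14 mm, radius 46 mm tapering to 40 below; flange 14-22 mm, radius 68 mm; dome to 30 mm; handle bar at 46-60 mm, 16 mm wide (x), 66 mm long (y), brick-red stripe on top, posts at its ends. Brittle: finger forces on it must total under 60 N.
- lid_large_flange (a point): Centre of the underside of the large lid's flange, 14 mm above the lid's origin; z up. The flange first comes to lie on the cork ring (the plug goes inside it, 4 mm clear all round); pushed home it lies on the clay rim and this point meets the pot's rim point.
- slat_large: A loose light-wood airing slat, 140 x 20 x 18 mm (x, y, z), 35 g, lying across the cork ring of the large pot at the start (its underside 7 mm above the clay rim). Absent in some runs. Origin: centre of its underside; x along its length, z up. Slats are interchangeable.
- pot_medium: The medium open round black clay pot; bedded on the counter, it does not move. ochre-yellow marks on its two side lugs, the colour of its lid's stripe. Outer rim radius 56 mm, height 72 mm, belly radius 59 mm with lugs 10 mm further out. Origin: centre of its underside; z up.
- pot_medium_rim (a point): Centre of the medium pot's mouth, at the height of its clay rim (72 mm above the counter); z up.
- cork_medium (a joint): How far the medium pot's cork ring (radius 40 to 49 mm, just inside the clay rim) is pushed down, in m. 0: its top stands 7 mm above the clay rim; 0.007: flush with it; range 0 to 0.008. It slides against about 8 N of friction plus 60 N per m/s, has no spring, stays where it is left, and does not move under a lid's or slat's weight.
- lid_medium: The medium pot's loose black clay lid, 0.2-0.32 kg; absent in some runs. From its origin (centre of the plug's underside, z up): plug 0-14 mm, radius 36 mm tapering to 30 below; flange 14-22 mm, radius 58 mm; dome to 30 mm; handle bar at 46-60 mm, 16 mm wide (x), 66 mm long (y), ochre-yellow stripe on top, posts at its ends. Brittle: finger forces on it must total under 60 N.
- lid_medium_flange (a point): Centre of the underside of the medium lid's flange, 14 mm above the lid's origin; z up. The flange first comes to lie on the cork ring (the plug goes inside it, 4 mm clear all round); pushed home it lies on the clay rim and this point meets the pot's rim point.
- slat_medium: A loose light-wood airing slat, 140 x 20 x 18 mm (x, y, z), 35 g, lying across the cork ring of the medium pot at the start (its underside 7 mm above the clay rim). Absent in some runs. Origin: centre of its underside; x along its length, z up. Slats are interchangeable.
- pot_small: The small open round black clay pot; bedded on the counter, it does not move. off-white marks on its two side lugs, the colour of its lid's stripe. Outer rim radius 46 mm, height 66 mm, belly radius 49 mm with lugs 10 mm further out. Origin: centre of its underside; z up.
- pot_small_rim (a point): Centre of the small pot's mouth, at the height of its clay rim (66 mm above the counter); z up.
- cork_small (a joint): How far the small pot's cork ring (radius 30 to 39 mm, just inside the clay rim) is pushed down, in m. 0: its top stands 7 mm above the clay rim; 0.007: flush with it; range 0 to 0.008. It slides against about 8 N of friction plus 60 N per m/s, has no spring, stays where it is left, and does not move under a lid's or slat's weight.
- lid_small: The small pot's loose black clay lid, 0.2-0.32 kg; absent in some runs. From its origin (centre of the plug's underside, z up): plug 0-14 mm, radius 26 mm tapering to 20 below; flange 14-22 mm, radius 48 mm; dome to 30 mm; handle bar at 46-60 mm, 16 mm wide (x), 66 mm long (y), off-white stripe on top, posts at its ends. Brittle: finger forces on it must total under 60 N.
- lid_small_flange (a point): Centre of the underside of the small lid's flange, 14 mm above the lid's origin; z up. The flange first comes to lie on the cork ring (the plug goes inside it, 4 mm clear all round); pushed home it lies on the clay rim and this point meets the pot's rim point.
- slat_small: A loose light-wood airing slat, 140 x 20 x 18 mm (x, y, z), 35 g, lying across the cork ring of the small pot at the start (its underside 7 mm above the clay rim). Absent in some runs. Origin: centre of its underside; x along its length, z up. Slats are interchangeable.
- tray: Open wooden slat tray, fixed, outer 180 x 140 x 30 mm (x, y, z), walls and floor 4 mm thick. Origin: centre of its underside; x along its length, z up. Room for three slats side by side or piled.
- bowl: Bystander: a loose bowl of pale raw clay, rim radius 48 mm, 45 mm high. Origin: centre of its underside.
- jar: Bystander: a loose small black jar, radius 42 mm, 88 mm high. Origin: centre of its underside.
- paddle: Bystander: a loose wooden potter's paddle 280 mm long, with a 90 x 65 mm blade at its +x end, lying flat on the far part of the counter. Origin: its middle, at its underside; x along its length.
Things that resemble listed ones, but are neither listed nor needed, are in the scene too. Leave any orange or pink look-alike of the slat_small alone.

How it is judged:
By the outcome, as a careful person would: the job done as asked, in the order asked, and still so for the second after the job is handed in, with the robot touching nothing.
Of lid_large, lid_medium, lid_small only 2 to 3 are there at a start; the rules pass over those that are not, and their reading is None.
Of slat_large, slat_medium, slat_small only 2 to 3 are there at a start; the rules pass over those that are not, and their reading is None.
At some moment in a run one of lid_large, lid_medium, lid_small may be knocked a few centimetres aside while the robot is not near it.
It also fails if it takes over 210 s, if anything falls off the work surface, if the arm or the gripper's body presses on something with over 40 N, if the wrist force passes 120 N, or if a joint passes its speed limit or range.

## Robot

A 7-joint arm with a two-finger parallel gripper is mounted at the origin on the work surface. World frame = base frame: x ahead of the robot, y to its left, z up, the work surface at z = 0. Lengths are in mm, angles in rad, forces in N, time in s.
With the tool pointing down it reaches from about 425 to 825 mm from the base axis. Payload 3.6 kg.
Tool frame: the origin (TCP) lies midway between the tips of the shut fingers; the grasp point (between the pads) lies 19 mm behind it; y points along the fingers, z is the direction in which the jaws open and shut, and the axes are right-handed (so a half turn about y gives the same grasp; the last joint's range is limited). The gripper opens to 93 mm and grips with 3 to 60 N. Pads are 15 mm wide; open, the fingers measure 128 mm over their backs; the gripper's body (75 mm by 188 mm) begins 65 mm behind the grasp point.
Start: joints at [-1.353, 0.615, -0.013, 1.423, 0.008, 1.103, -0.04], TCP at [157.503, 630.599, 218.64] pointing down, gripper open.
Joint ranges: [-3.12, 3.12], [-0.3, 2.06], [-1.34, 1.32], [0.26, 2.42], [-1.36, 4.5], [0.01, 1.98], [-2.84, 2.84]. Speed limits (rad/s): [2.79, 2.79, 3.14, 3.14, 3.14, 3.14, 3.14].

## Interface

Orientations are given as a unit quaternion [x, y, z, w].
In Python, from plant import r gives the robot as it stands. Calls block until the motion is done:
- r.goto(position, orientation): joint-space move of the TCP to a pose.
- r.move_l(position, feed=150, attitude=None, force_limit=None): straight line of the TCP; attitude=None keeps the orientation; feed is the mean speed in mm/s. With force_limit (N) it stops when the force on the tool has changed by that much, and returns True; else False.
- r.move_j(angles): joint-space move.
- r.command_gripper(opening, grasp_force=None): opening from 0.0 (shut) to 1.0 (fully open); grasp_force is the grip in N (None keeps the last); returns when the fingers have stopped.
- r.dwell(seconds).
- r.inverse_kinematics(position, orientation): joint angles nearest the present ones, or None.
- r.sense(): the state.
- r.get_image(name): name is "side" or "top"; returns (picture, depth): 400x640x3 uint8, red, green, blue; 400x640 float32, mm along the optical axis (not along the pixel's ray), 0 where there is no reading.
- r.camera_info(name): a dict with "intrinsics" (3x3 intrinsics, pixels), "k1" (the pictures are not rectified: a ray, as slopes to the right and down, at radius r is drawn at 1 + k1 r^2 times it, then the intrinsics apply), "cam_to_world" (4x4, takes a point from camera to world coordinates). Camera axes: x right, y down, z forward; pixel columns grow to the right and rows downward; lengths in mm; the calibration is good to about 2 mm. A picture is of the moment at which its call begins. camera_info takes no time and is no camera call.
A pose or a line that the arm cannot do raises r.MotionError and nothing moves.
- r.close_job(): hands the job in, once; it reports no verdict.
Trained networks look in the newest picture that a camera, given by its name, has taken for a name from the list of things; names that differ only in an ending like _2 or _b are one class to them, and where a whole thing is asked for, a point or a joint stands for the part that bears it (a point fixed in the world has none). Each returns a list of dicts, best first, with "score" (0 to 1); they miss things now and then, are a little off and sometimes report something else, mostly with a low value. They report only what shows in the picture. A call takes as long as a camera call. They do not tell look-alikes from the thing itself.
- r.trace(camera, query): "mask" (400x640 bool, what is visible of it).
- r.place_of(camera, query): "xyz" ([x, y, z] in mm, in world coordinates, good to about 4 mm: a listed point, or the origin of a listed thing).
The state is a dict: "clock": time; "qpos": joint angles; "joint_vel": joint speeds; "effort": joint torques, N m; "tcp_pos": TCP position; "orientation": TCP orientation; "ft_force": force on the tool from outside, world axes, zero at the start; "moment": the same for the moment, N m; "opening": opening from 0.0 (shut) to 1.0 (fully open).
Only numpy, scipy, OpenCV 4.12 (cv2) and the standard library are available. Lean on these libraries where they do the work, as an engineer would, in place of code of your own. Each camera call takes 0.05 s, during which the arm holds its last target.

## Working session

There is one attempt and no reset: what is moved stays moved. The work goes in short steps, each a Python script; the robot and the scene stay as the last script left them, time stands still between calls to the robot, and variables do not carry over. Pictures are saved under pics/ and viewed, and the job is handed in when it is done.

```bash
mkdir -p pics; ls; cat > h.py <<'E'
from plant import r
import numpy as np, cv2
def snap(n,f=None):
    im,d=r.get_image(n)
    if f: cv2.imwrite('pics/'+f,cv2.cvtColor(im,cv2.COLOR_RGB2BGR)); np.savez('pics/'+f+'.npz',im=im,d=d)
    return im,d
def pts(n,d):
    c=r.camera_info(n);K=np.array(c['intrinsics'],float)
    T=np.array(c['cam_to_world']);H,W=d.shape
    u,v=np.meshgrid(np.arange(W),np.arange(H))
    x=(u-K[0,2])/K[0,0];y=(v-K[1,2])/K[1,1]
    xu,yu=x.copy(),y.copy()
    for _ in range(20):
        s=1+c['k1']*(xu**2+yu**2);xu=x/s;yu=y/s
    P=np.stack([xu*d,yu*d,d,np.ones_like(d)],-1)@T.T
    P=P[...,:3];P[d==0]=np.nan
    return P
E
python3 - <<'E'
from h import *
for n in('top','side'):
    snap(n,n+'0.png'); c=r.camera_info(n); print(n,np.round(np.array(c['cam_to_world']),3).tolist(),np.array(c['intrinsics']).tolist(),c['k1'])
s=r.sense();print(s)
E
```

```text
pics
top [[-0.013, -0.995, 0.104, 414.233], [-1.0, 0.014, 0.009, 19.325], [-0.011, -0.103, -0.995, 1266.528], [0.0, 0.0, 0.0, 1.0]] [[500.4984515909161, 0.0, 305.020650014155], [0.0, 500.4984515909161, 196.7494963725451], [0.0, 0.0, 1.0]] 0.018306962557608088
side [[0.954, -0.205, 0.221, 175.31], [-0.301, -0.602, 0.739, -1176.943], [-0.019, -0.771, -0.636, 1117.651], [0.0, 0.0, 0.0, 1.0]] [[519.5464166829706, 0.0, 334.9369943525532], [0.0, 519.5464166829706, 198.51824262751595], [0.0, 0.0, 1.0]] -0.08628288906827726
{'clock': 0.1, 'qpos': array([-1.35252389,  0.61579101, -0.01264451,  1.42470369,  0.00813687,
        1.10339857, -0.04038503]), 'joint_vel': array([ 0.00054349, -0.00110883,  0.0023017 , -0.0034556 ,  0.00050058,
       -0.00053521, -0.00130763]), 'effort': array([ 1.00715191e-03, -4.60041440e+01,  2.09920239e-01, -1.66244602e+01,
       -6.11612806e-02,  1.69021077e-02,  1.07119031e-04]), 'tcp_pos': array([157.3328817 , 629.95351496, 217.62896996]), 'orientation': array([ 0.70261368, -0.08636402,  0.08620034, -0.70103122]), 'ft_force': array([ 0.4393189 , -0.76899708, -0.43907266]), 'moment': array([ 0.01362981, -0.00364447,  0.06329716]), 'opening': 1.0010335786710227}
```

View pics/top0.png

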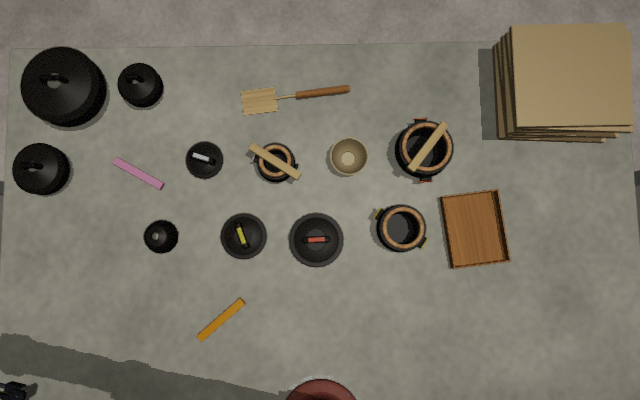

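View pics/side0.png

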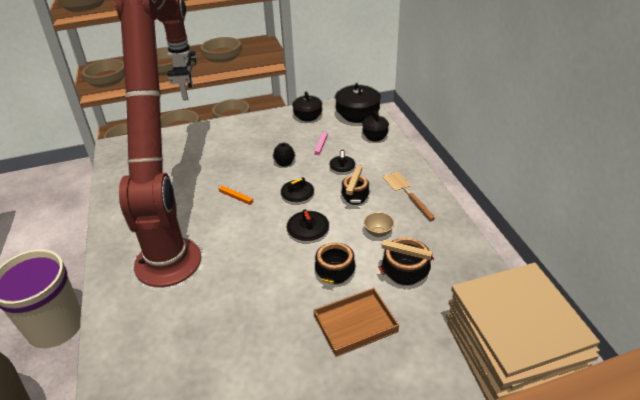

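The top view shows three lids: white stripe at (204,158), yellow at (243,236) and red at (316,239). The large pot at (424,149) and the small pot at (275,162) have slats. The medium pot at (401,228) has none, and the tray is at (475,230). The pink bar (138,173) and orange bar (221,319) are look-alikes, so I'll leave them. Next I'll measure.

```bash
cat >> h.py <<'E'
from scipy.optimize import least_squares
def fitc(Q,R=None):
    Q=np.asarray(Q)[:,:2]; c0=Q.mean(0)
    f=(lambda p:np.hypot(*(Q-p[:2]).T)-(R if R else p[2]))
    return least_squares(f,np.r_[c0,50.],loss='soft_l1',f_scale=2.)
def stripe(im,P,px,kind,half=22):
    u,v=px; hsv=cv2.cvtColor(im,cv2.COLOR_RGB2HSV).astype(int)
    H,S,V=hsv[...,0],hsv[...,1],hsv[...,2]
    m={'red':(((H<12)|(H>170))&(S>130)&(V>80)),'yellow':((H>18)&(H<38)&(S>120)&(V>80)),'white':((S<60)&(V>140)),'slat':((H>8)&(H<30)&(S>60)&(V>110))}[kind]
    w=np.zeros_like(m);w[v-half:v+half,u-half:u+half]=1
    return m&w
def pca(Q):
    Q=Q[:,:2];r_=cv2.minAreaRect(Q.astype(np.float32));c=np.median(Q,0)
    U=np.linalg.svd(Q-Q.mean(0))[2][0]
    return Q.mean(0),np.array(r_[0]),r_[1],np.degrees(np.arctan2(U[1],U[0]))%180
E
python3 - <<'E'
from h import *
im,d=snap('top','top1.png');P=pts('top',d)
big=cv2.resize(im[90:290,130:530],None,fx=2,fy=2,interpolation=2)
cv2.imwrite('pics/top1big.png',big[...,::-1])
print('table z',np.nanmedian(P[300:330,300:400],axis=(0,1)))
for k,px in dict(red=(316,239),yellow=(243,236),white=(203,157)).items():
    m=stripe(im,P,px,k);Q=P[m];Q=Q[~np.isnan(Q[:,0])];print(k,m.sum(),'z',np.median(Q[:,2]),pca(Q))
    # flange
    c=pca(Q)[0]
    D=np.hypot(P[...,0]-c[0],P[...,1]-c[1]);mm=(D<85)&(P[...,2]>12)&(P[...,2]<28)
    A=P[mm];# convex hull circle
    hull=cv2.convexHull(A[:,:2].astype(np.float32))[:,0];f=fitc(hull);print('  flange',f.x,np.median(A[:,2]))
for q in ['pot_large_rim','pot_medium_rim','pot_small_rim','lid_large','lid_medium','lid_small','slat_small','tray']:
    for n in('top',):print(q,[(round(o['score'],2),np.round(o['xyz'],1).tolist()) for o in r.place_of(n,q)])
print(r.sense()['clock'])
E
```

```text
table z [251.13936282 -74.84996917   1.05176743]
red 80 z 61.310473843783825 (array([437.10706518,   4.522256  ]), array([437.42697144,   5.4067688 ]), (38.450435638427734, 9.698124885559082), np.float64(91.39834312719799))
  flange [437.77952947   4.13497041  67.30590567] 24.110826532404644
yellow 83 z 62.14280279575519 (array([448.82131666, 185.88488223]), array([448.93414307, 186.03613281]), (40.083473205566406, 11.815140724182129), np.float64(19.06144571948539))
  flange [449.66096964 185.89971929  57.77846287] 24.128835022380372
white 362 z 1.7079970518041137 (array([680.9700236 , 288.83980778]), array([654.35150146, 292.99749756]), (113.03507995605469, 113.63321685791016), np.float64(101.92479829363035))
  flange [642.97505068 285.37701802  47.11111831] 24.148559669217093
pot_large_rim [(0.81, [654.0, -259.6, 76.8])]
pot_medium_rim [(0.88, [465.0, -200.4, 75.3]), (0.47, [655.9, -262.5, 87.3])]
pot_small_rim [(0.55, [631.3, 100.3, 66.9]), (0.45, [628.4, 103.2, -0.1])]
lid_large [(0.64, [435.6, 7.6, 1.1])]
lid_medium [(0.77, [452.6, 185.1, 5.7])]
lid_small [(0.73, [645.5, 284.3, -1.4])]
slat_small [(0.62, [627.4, 98.8, 68.9]), (0.57, [610.5, 450.9, 1.6]), (0.55, [244.9, 239.5, -3.5])]
tray []
0.55
```

View pics/top1big.png

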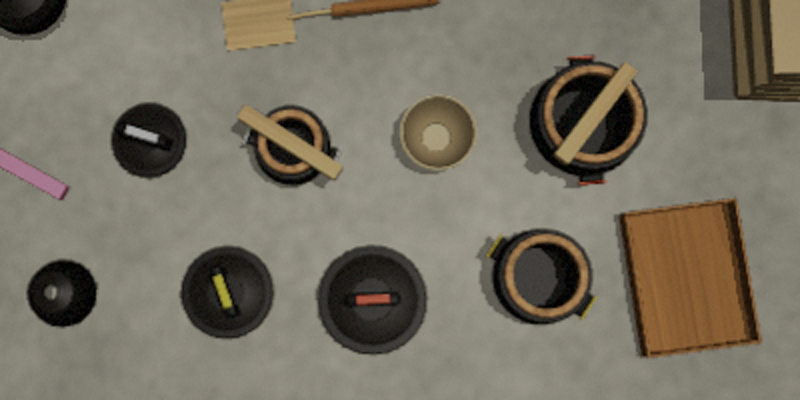

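```bash
cat > m.py <<'E'
from h import *
im,d=snap('top');P=pts('top',d)
hsv=cv2.cvtColor(im,cv2.COLOR_RGB2HSV).astype(int);H,S,V=[hsv[...,i] for i in range(3)]
Z=P[...,2]
def near(c,R): return np.hypot(P[...,0]-c[0],P[...,1]-c[1])<R
m=stripe(im,P,(204,158),'white')&(Z>50);Q=P[m];print('white',m.sum(),np.median(Q[:,2]),pca(Q))
c=pca(Q)[0];A=P[near(c,70)&(Z>12)&(Z<30)];print(fitc(cv2.convexHull(A[:,:2].astype(np.float32))[:,0]).x)
for n,c,h,R in (('large',(654,-260),78,66),('medium',(465,-200),72,56),('small',(630,101),66,46)):
    wood=(S>60)&(V>90)&(H<30)
    sl=near(c,90)&(Z>h+19)&wood
    if sl.sum()>40: print(n,'slat',sl.sum(),np.median(P[sl][:,2]),pca(P[sl]))
    ck=near(c,R+5)&(abs(Z-1-(h+7))<5)
    A=P[ck&wood]
    r0=R-16+4.5 # mid cork radius
    f=fitc(A,r0);print(n,'cork',ck.sum(),np.median(A[:,2]),f.x[:2])
    A=P[near(c,R+25)&(Z>h-5)&(Z<h+15)]
    f=fitc(A,r0)
    ro=near(c,R+6)&(abs(Z-1-h)<4)&~wood;A=P[ro];print('  rim',ro.sum(),fitc(A,R-3.5).x[:2])
t=near((450,-340),140)&(Z>22)&(Z<40)&(S>60)&(P[...,1]<-262)
A=P[t];print('tray',t.sum(),pca(A))
E
python3 m.py
```

```text
white 51 62.10409743050445 (array([642.53240026, 285.1508174 ]), array([642.36517334, 284.70721436]), (36.6619758605957, 8.19793701171875), np.float64(70.90086173828551))
[642.91520543 285.75205951  47.36352364]
large slat 502 103.51166724610039 (array([ 651.62362059, -260.69546536]), array([ 652.11346436, -261.19311523]), (19.941360473632812, 138.5915985107422), np.float64(141.87193612635397))
large cork 519 85.57909790350618 [ 654.31970433 -261.7440719 ]
  rim 376 [ 654.65847536 -262.17619529]
medium cork 501 79.78239487327687 [ 462.46847842 -200.33935513]
  rim 351 [ 462.68638125 -200.91369861]
small slat 480 92.08899799708672 (array([624.66548622, 101.10167176]), array([625.33441162, 101.18414307]), (140.35321044921875, 20.87784194946289), np.float64(56.46732073084209))
small cork 301 73.90894193669737 [628.50069316 101.55440382]
  rim 225 [629.02922609 101.49328213]
tray 546 (array([ 455.99700869, -386.12606247]), array([ 460.14190674, -386.98013306]), (180.28627014160156, 141.2686767578125), np.float64(17.227578019795317))
```

```bash
python3 - <<'E'
from h import *
im,d=snap('top');P=pts('top',d);hsv=cv2.cvtColor(im,cv2.COLOR_RGB2HSV).astype(int);S=hsv[...,1];Z=P[...,2]
t=(np.hypot(P[...,0]-450,P[...,1]+340)<140)&(Z>22)&(Z<40)&(S>60)&(P[...,1]<-262)
b=cv2.boxPoints(cv2.minAreaRect(P[t][:,:2].astype(np.float32)));print(b)
im,d=snap('side');P=pts('side',d);hsv=cv2.cvtColor(im,cv2.COLOR_RGB2HSV).astype(int);H,S,V=[hsv[...,i] for i in range(3)];Z=P[...,2]
print('table',np.nanmedian(Z[250:300,200:240]))
for n,c,h,R in (('large',(654,-260),78,66),('medium',(463,-200),72,56),('small',(629,101),66,46)):
    near=np.hypot(P[...,0]-c[0],P[...,1]-c[1])<R+5
    ck=near&(abs(Z-(h+7))<3.5)&(S>60)&(V>90)&(H<30)
    print(n,ck.sum(),np.median(Z[ck]),fitc(P[ck],R-11.5).x[:2])
for n,c,R in (('l',(437.5,4.5),68),('m',(449.5,186),58),('s',(643,285.5),48)):
    A=P[(np.hypot(P[...,0]-c[0],P[...,1]-c[1])<R+8)&(Z>17)&(Z<27)]
    print(n,len(A),fitc(cv2.convexHull(A[:,:2].astype(np.float32))[:,0]).x,np.median(A[:,2]))
from scipy.spatial.transform import Rotation as Ro
print(Ro.from_quat(r.sense()['orientation']).as_matrix().round(3))
E
```

```text
[[ 362.28964 -327.71045]
 [ 379.6674  -468.7979 ]
 [ 558.1067  -446.81958]
 [ 540.729   -305.73212]]
table -0.15957481004170404
large 269 84.3437342540501 [ 652.02855967 -263.75408203]
medium 237 78.58464762453559 [ 459.32212706 -202.47645194]
small 81 72.54796583513439 [625.34154493 100.33162506]
l 695 [434.29281112   3.2986811   67.73873269] 22.9318199951349
m 374 [446.0222212  183.13383206  57.7932    ] 22.536252595785186
s 228 [638.20340248 283.01168031  47.25939544] 23.300725170118767
[[ 0.97   0.     0.242]
 [-0.242  0.     0.97 ]
 [-0.    -1.     0.   ]]
```

```bash
cat >> h.py <<'E'
from scipy.spatial.transform import Rotation as Ro
def quat(a):
    a=np.radians(a);c,s=np.cos(a),np.sin(a)
    return Ro.from_matrix(np.array([[s,0,c],[-c,0,s],[0,-1,0]])).as_quat()
def best(p,a):
    q0=r.sense()['qpos'];B=None
    for k in(0,180,-180):
        q=quat(a+k);j=r.inverse_kinematics(list(p),q)
        if j is None: continue
        j=np.array(j);c=abs(j-q0).max()+(5 if abs(j[6])>2.6 else 0)
        if B is None or c<B[0]:B=(c,q,j)
    if B is None: print('NO IK',p,a)
    return B
def over(p,a,z=220):
    s=r.sense()['tcp_pos']
    if s[2]<z-5: r.move_l([s[0],s[1],z],feed=200)
    b=best([p[0],p[1],z],a); r.goto([p[0],p[1],z],b[1])
def st(t=''):
    s=r.sense();print(t,'t',round(s['clock'],2),'tcp',s['tcp_pos'].round(1),'F',s['ft_force'].round(1),'open',round(s['opening'],3))
    return s
OFF=np.array([1.6,1.0])
TRAY=np.array([458.6,-388.3]);TA=7.0
def slat(c,a,z,off):
    r.command_gripper(0.55,15)
    over(c,a+90);r.move_l([*c,z],feed=120);r.dwell(.2);st('pre');r.command_gripper(0.0,15);st('grip')
    r.move_l([*c,220],feed=150);st('up')
    t=np.radians(TA);p=TRAY+off*np.array([-np.sin(t),np.cos(t)])
    over(p,TA+90);r.move_l([*p,40],feed=150);r.move_l([*p,9],feed=40,force_limit=6);st('down')
    r.command_gripper(0.40);r.move_l([*p,60],feed=100);r.move_l([*p,220],feed=250);st('done')
E
python3 - <<'E'
from h import *
for p,a in (((623.7,100.2,77),146.5),((458,-388,10),97),((650.5,-262,88),231.9),((641,284.5,37),161),((448,185,37),109),((436,3.5,37),1),((653,-263,120),1),((461,-201,120),109)):
    b=best(p,a);print(p,None if b is None else (b[0].round(2),b[2].round(2)))
slat(np.array([625.3,101.2])-OFF,56.5,77,28)
snap('top','t2.png');snap('side','s2.png')
E
```

```text
(623.7, 100.2, 77) (np.float64(0.88), array([-0.48,  0.79,  0.5 ,  1.64, -0.47,  0.84, -0.37]))
(458, -388, 10) (np.float64(1.59), array([ 0.24,  0.94,  0.75,  1.77, -0.87,  0.8 , -0.01]))
(650.5, -262, 88) (np.float64(1.21), array([-0.14,  1.09,  1.13,  1.41, -1.  ,  1.27, -1.16]))
(641, 284.5, 37) (np.float64(0.73), array([-0.62,  0.91,  0.33,  1.43, -0.34,  0.86, -0.52]))
(448, 185, 37) (np.float64(1.03), array([-0.73,  0.69,  0.44,  2.08, -0.61,  0.5 , -1.07]))
(436, 3.5, 37) (np.float64(1.21), array([-0.14,  0.61,  0.13,  2.2 , -0.22,  0.34,  0.18]))
(653, -263, 120) (np.float64(1.39), array([ 0.04,  0.87,  0.64,  1.37, -0.54,  1.08,  0.78]))
(461, -201, 120) (np.float64(1.22), array([-0.13,  0.64,  0.78,  1.97, -0.63,  0.79, -0.22]))
pre t 5.58 tcp [624.1 100.2  77.6] F [ 0.  -0.3 -0.2] open 0.55
grip t 6.18 tcp [623.7 100.2  77. ] F [ 0.7 -0.7 -0.5] open 0.21
up t 7.28 tcp [623.  100.3 218.9] F [-0.7 -0.3 -0.1] open 0.218
down t 11.34 tcp [ 455.3 -360.8    9.1] F [-0.7 -0.6  0.1] open 0.216
done t 13.32 tcp [ 454.7 -359.4  218.4] F [-0.5  0.2 -0.8] open 0.4
```

View pics/t2.png

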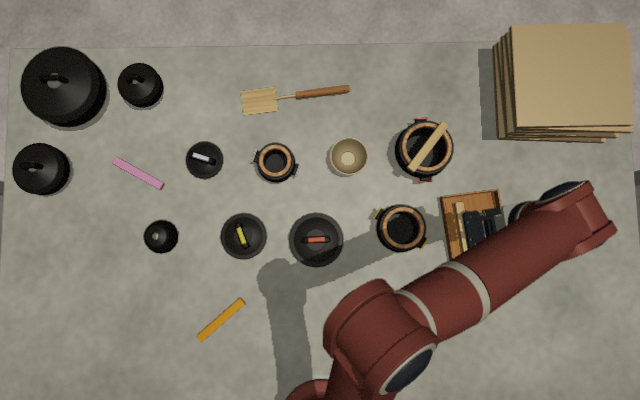

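The small pot is clear, and its slat lies in the tray at about (462,222). The large pot's slat is next.

```bash
python3 - <<'E'
from h import *
slat(np.array([652.1,-261.2])-OFF,141.9,88.5,-28)
r.command_gripper(0.5,12)
c=np.array([643,285.5])-OFF
over(c,161)
im,d=snap('top','t3.png');snap('side','s3.png')
st()
E
```

```text
pre t 16.32 tcp [ 650.8 -262.4   89.3] F [ 0.  -0.4 -0.1] open 0.552
grip t 16.93 tcp [ 650.5 -262.1   88.5] F [ 0.3 -0.5  0.4] open 0.217
up t 17.95 tcp [ 650.1 -261.6  218.8] F [ 0.7  0.5 -0.6] open 0.213
down t 21.24 tcp [ 462.1 -416.3    9.2] F [ 1.3 -0.2 -0.9] open 0.217
done t 23.23 tcp [ 461.6 -414.9  218.2] F [ 0.3  0.6 -0.1] open 0.401
 t 26.31 tcp [641.9 283.1 220.2] F [0.9 0.4 1. ] open 0.5
```

View pics/t3.png

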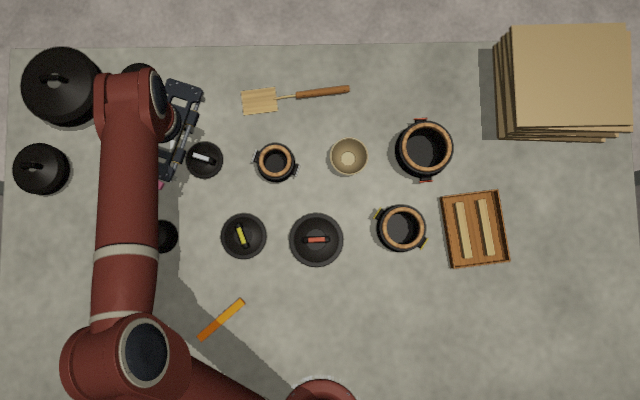

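View pics/s3.png

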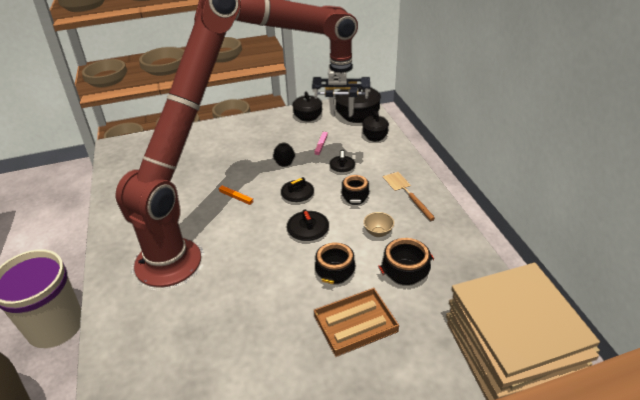

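```bash
cat >> h.py <<'E'
def measlid(R,zf,c,cam='side'):
    im,d=snap(cam);P=pts(cam,d);Z=P[...,2]
    m=(np.hypot(P[...,0]-c[0],P[...,1]-c[1])<R+8)&(abs(Z-zf)<5)
    if m.sum()<60: return None
    A=P[m];hu=cv2.convexHull(A[:,:2].astype(np.float32))[:,0];f=fitc(hu)
    return f.x.round(1),fitc(hu,R).x[:2].round(1),np.median(A[:,2]).round(1)
def lidinfo(kind,px,R,half=30):
    im,d=snap('top');P=pts('top',d)
    m=stripe(im,P,px,kind,half)&(P[...,2]>52)&(P[...,2]<70);Q=P[m]
    c,_,wh,a=pca(Q);A=P[(np.hypot(P[...,0]-c[0],P[...,1]-c[1])<R+10)&(P[...,2]>12)&(P[...,2]<28)]
    f=fitc(cv2.convexHull(A[:,:2].astype(np.float32))[:,0],R)
    print(kind,m.sum(),'bar',c.round(1),a.round(1),'flange',f.x[:2].round(1));return c,a,f.x[:2]
def pick(c,a):
    s=r.sense()
    r.command_gripper(0.5,12)
    over(c,a+90);r.move_l([*c,70],feed=150);r.move_l([*c,37.5],feed=40,force_limit=6);r.dwell(.2);st('pre')
    r.command_gripper(0.0,12);r.dwell(.2);st('grip')
    r.move_l([*c,100],feed=60);r.dwell(.3);st('up')
E
python3 - <<'E'
from h import *
im,d=snap('top');P=pts('top',d)
m=stripe(im,P,(204,158),'white')&(P[...,2]>52)&(P[...,2]<70);print(m.sum(),pca(P[m]))
pick(np.array([642.8,285.3])-OFF,70.9)
for cam in('side','top'): print(cam,measlid(48,22+62.5,(641.2,284.3),cam))
snap('side','s4.png')
im,d=snap('top','t4.png')
E
```

```text
62 (array([642.87542771, 285.17985972]), array([642.72631836, 284.83984375]), (39.15114212036133, 9.216876029968262), np.float64(71.25685110722344))
pre t 29.13 tcp [641.4 284.4  37.9] F [-0.8  1.2 -0. ] open 0.502
grip t 29.93 tcp [641.5 284.1  37.5] F [ 1.1 -1.9 -0.3] open 0.171
up t 31.43 tcp [641.1 284.2  99.7] F [ 0.6 -0.2 -3.6] open 0.171
side (array([637.8, 281.6,  47.7]), array([637.9, 281.8]), np.float64(84.7))
top (array([640.4, 284.5,  46. ]), array([641.7, 286.6]), np.float64(86.0))
```

View pics/s4.png

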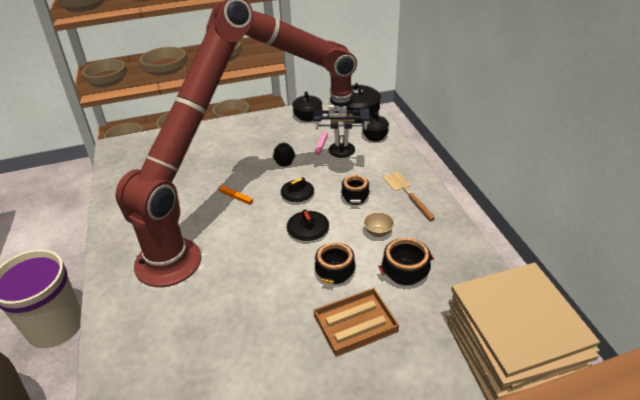

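```bash
python3 - <<'E'
from h import *
c=np.array([628,101.5])
over(c,160.9,200)
r.move_l([*c,125],feed=80);r.dwell(.4);s=st()
zf=22+125-37.5
for cam in('side','top'): print(cam,measlid(48,zf,c-[3,1] if cam=='side' else c,cam))
snap('side','s5.png')
im,d=snap('side');P=pts('side',d);hsv=cv2.cvtColor(im,cv2.COLOR_RGB2HSV).astype(int);H,S,V=[hsv[...,i] for i in range(3)]
im,d=snap('top','t5.png')
x=cv2.imread('pics/s5.png')[100:240,280:440];cv2.imwrite('pics/s5b.png',cv2.resize(x,None,fx=5,fy=4,interpolation=2))
E
```

```text
t 34.52 tcp [628.1 101.5 125.2] F [-0.4  0.2 -3.5] open 0.174
side (array([624.1,  99.5,  47.3]), array([624. ,  99.8]), np.float64(110.3))
top (array([626.4,  97.5,  43.7]), array([629.5, 101.6]), np.float64(111.4))
```

View pics/s5b.png

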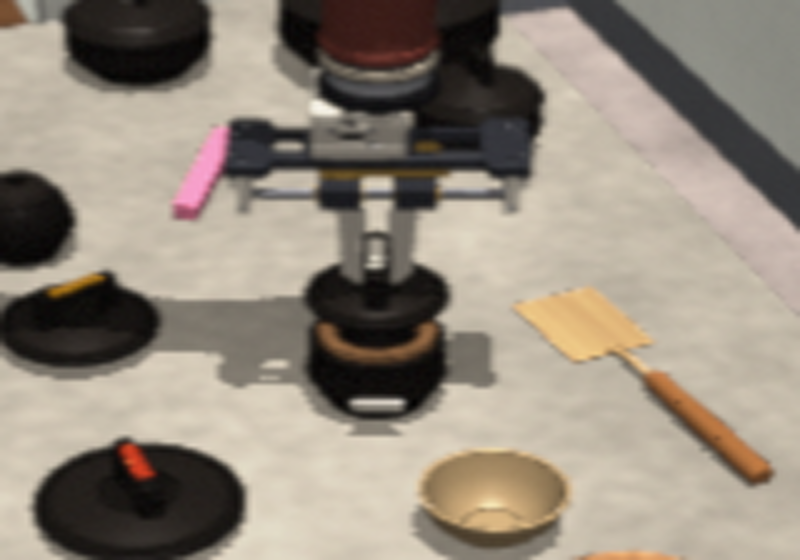

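View pics/t5.png

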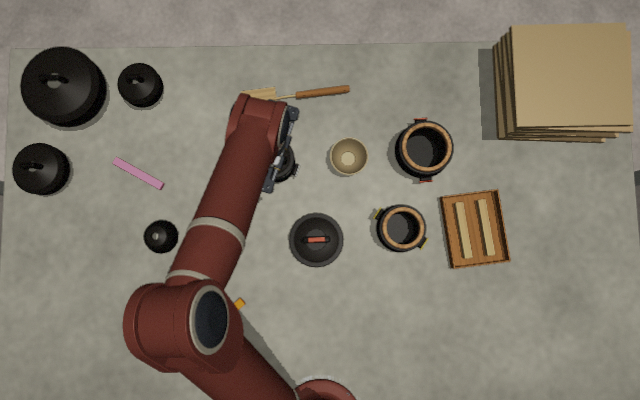

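```bash
python3 - <<'E'
from h import *
for cam,f in(('side','s3'),('top','t3')):
    z=np.load(f'pics/{f}.png.npz');im,d=z['im'],z['d'];P=pts(cam,d);hsv=cv2.cvtColor(im,cv2.COLOR_RGB2HSV).astype(int);H,S,V=[hsv[...,i] for i in range(3)];Z=P[...,2]
    b=0 if cam=='side' else .9
    for n,c,h,R in (('large',(653,-261),78,66),('medium',(461,-201),72,56),('small',(627.5,101),66,46)):
        D=np.hypot(P[...,0]-c[0],P[...,1]-c[1])
        ck=(D<R+5)&(abs(Z-(h+7+b))<3)&(S>60)&(V>80)&(H<30)
        A=P[ck]
        hu=cv2.convexHull(A[:,:2].astype(np.float32))[:,0]
        print(cam,n,ck.sum(),np.median(Z[ck]).round(1),fitc(A,R-11.5).x[:2].round(1),'hull',fitc(hu).x.round(1))
E
```

```text
side large 253 84.5 [ 651.6 -264.1] hull [ 652.2 -263.7   59.1]
side medium 206 78.4 [ 459.2 -202.3] hull [ 459.6 -201.6   48.6]
side small 104 72.5 [625.6 100.2] hull [626.  100.4  38.5]
top large 417 85.7 [ 654.4 -262.1] hull [ 654.4 -261.9   58.2]
top medium 354 79.9 [ 462.4 -200.4] hull [ 462.8 -200.6   48. ]
top small 254 73.5 [628.7 101.4] hull [628.4 101.2  38.1]
```

```bash
cat >> h.py <<'E'
def seat(c,rim):
    zc=rim+7-14+37.5
    r.move_l([*c,zc+18],feed=40);r.dwell(.3);st('hov')
    hit=r.move_l([*c,zc-1],feed=12,force_limit=3.5);s=st(f'hit {hit} expect {zc}')
    return s['tcp_pos'][2]-zc
E
python3 - <<'E'
from h import *
e=seat(np.array([628.8,101.4]),66);print(e)
E
```

```text
hov t 35.48 tcp [628.9 101.4 114.7] F [ 0.4  0.2 -2. ] open 0.17
hit True expect 96.5 t 36.98 tcp [629.1 101.3  96.2] F [ 0.1 -0.4  5. ] open 0.172
-0.2873287458896101
```

```bash
cat >> h.py <<'E'
def press(c,rim):
    r.command_gripper(0.45);r.dwell(.1)
    zt=rim+7-14+60
    r.move_l([*c,zt+25],feed=80);r.command_gripper(0.0,5);r.dwell(.2)
    r.move_l([*c,zt+5],feed=40);r.dwell(.2);st('abovebar')
    h=r.move_l([*c,zt-14],feed=6,force_limit=22);r.dwell(.1);s=st(f'press {h} home expected {zt-7}')
    if s['tcp_pos'][2]>zt-6 : print('NOT HOME?')
    r.move_l([*c,zt+25],feed=30)
    r.move_l([*c,220],feed=200);st()
E
python3 - <<'E'
from h import *
press(np.array([628.8,101.4]),66)
r.command_gripper(0.5,12);over([447,184.8],109.1)
snap('side','s6.png');snap('top','t6.png')
x=cv2.imread('pics/s6.png')[120:240,280:440];cv2.imwrite('pics/s6b.png',cv2.resize(x,None,fx=5,fy=5,interpolation=2))
E
```

```text
abovebar t 40.34 tcp [629.  101.4 124.3] F [ 0.6  0.6 -0.6] open 0.007
press True home expected 112 t 42.67 tcp [628.9 101.4 112.9] F [-0.4 -0.1  4.1] open 0.002
 t 44.42 tcp [628.2 101.6 219.3] F [-0.6  0.5  0.3] open 0.001
```

View pics/s6b.png

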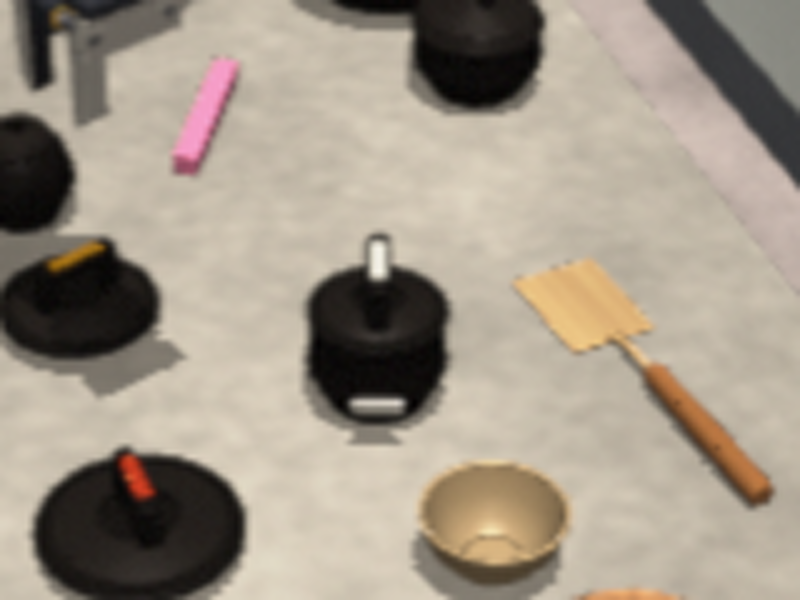

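View pics/t6.png

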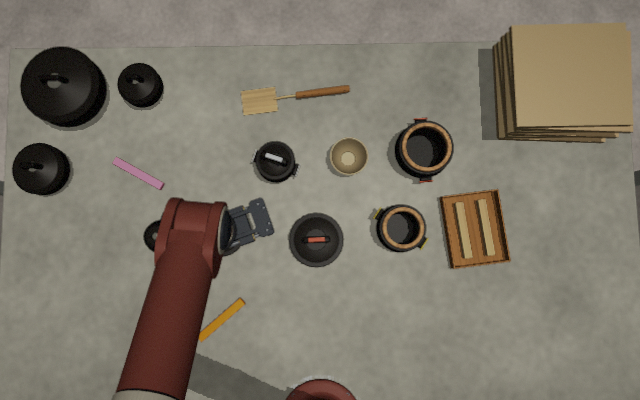

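```bash
cat > lev.py <<'E'
from h import *
def level(c,R,rim,cams=('side','top')):
    for cam in cams:
        im,d=snap(cam);P=pts(cam,d);Z=P[...,2];D=np.hypot(P[...,0]-c[0],P[...,1]-c[1])
        m=(D<R-3)&(D>33)&(abs(Z-rim-8)<9)
        A=P[m]
        k=np.linalg.lstsq(np.c_[A[:,:2]-c,np.ones(len(A))],A[:,2],rcond=None)[0]
        g=np.linalg.lstsq(np.c_[A[:,:2]-c,np.ones(len(A))],A[:,2],rcond=None)
        b=(D<14)&(Z>rim+35); t=(D>130)&(abs(Z)<6)&(D<220)
        print(cam,m.sum(),'flange top',k[2].round(2),'home',rim+8,'tilt deg',np.degrees(k[:2]).round(2),'bar',np.median(Z[b]).round(2),'home',rim+46,'table',np.median(Z[t]).round(2))
E
python3 - <<'E'
from lev import *
level(np.array([628,101]),48,66)
print(measlid(58,22.5,(446,183)))
E
```

```text
side 166 flange top 75.36 home 74 tilt deg [-1.16  1.65] bar 111.98 home 112 table -0.21
top 475 flange top 76.57 home 74 tilt deg [0.7  0.04] bar 112.52 home 112 table 1.08
(array([453.1, 215.6,  42.7]), array([448.1, 235.9]), np.float64(23.0))
```

```bash
python3 - <<'E'
from h import *
snap('side','s7.png')
E
```

```text
(no output)
```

View pics/s7.png

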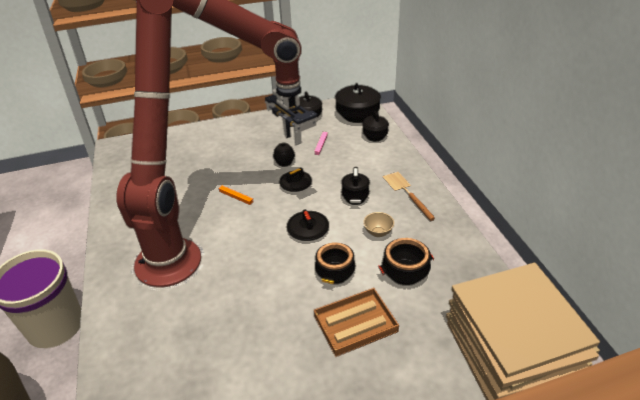

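The yellow lid was knocked: in the side view it moved from (297,190) to (295,180). I'll move the arm clear and measure it again from the top.

```bash
python3 - <<'E'
from h import *
over([500,-150],109.1,240)
im,d=snap('top','t8.png');P=pts('top',d)
hsv=cv2.cvtColor(im,cv2.COLOR_RGB2HSV)
m=stripe(im,P,(235,236),'yellow',50)&(P[...,2]>52);print(m.sum(),np.argwhere(m).mean(0))
c,a,f=lidinfo('yellow',(235,236),58,50)
print('side',measlid(58,22.5,f-[3,2]))
lidinfo('red',(316,239),68)
E
```

```text
87 [232.42528736 217.94252874]
yellow 89 bar [456.5 241.1] 18.9 flange [457.6 241.9]
side (array([453.7, 238.1,  57.9]), array([453.7, 238.1]), np.float64(22.9))
red 63 bar [437.4   4.9] 94.4 flange [437.9   4.5]
```

View pics/t8.png

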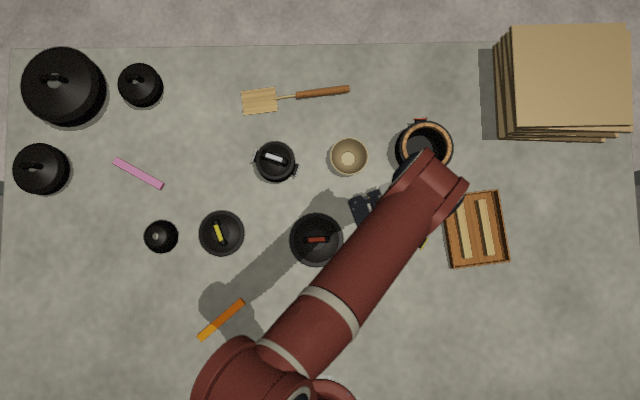

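```bash
python3 - <<'E'
from h import *
b=np.array([.8,.6])
p=np.array([457.2,241.6])-b
pick(p,18.9)
print(measlid(58,22+62.5,p-[3,2]))
snap('side','s9.png')
c=np.array([462.5,-200.5])-b
over(c,108.9,200)
r.move_l([*c,115],feed=80);r.dwell(.3);st()
print('hover',measlid(58,22+115-37.5,c-[3,2]))
snap('side','s9.png')
x=cv2.imread('pics/s9.png')[200:320,260:420];cv2.imwrite('pics/s9b.png',cv2.resize(x,None,fx=5,fy=5,interpolation=2))
E
```

```text
pre t 52.26 tcp [456.5 241.1  37.7] F [-1.4 -0.4 -0.8] open 0.501
grip t 53.06 tcp [456.4 240.7  37.5] F [-0.3 -0.6 -0.2] open 0.17
up t 54.55 tcp [456.3 240.9  99.8] F [ 0.2  0.6 -3. ] open 0.17
(array([454.4, 237.5,  56.7]), array([454.6, 237.5]), np.float64(85.1))
 t 58.43 tcp [ 461.9 -201.1  115.2] F [-0.5  0.4 -2.5] open 0.171
hover (array([ 458.4, -202.6,   57.4]), array([ 458.4, -202.4]), np.float64(100.5))
```

View pics/s9b.png

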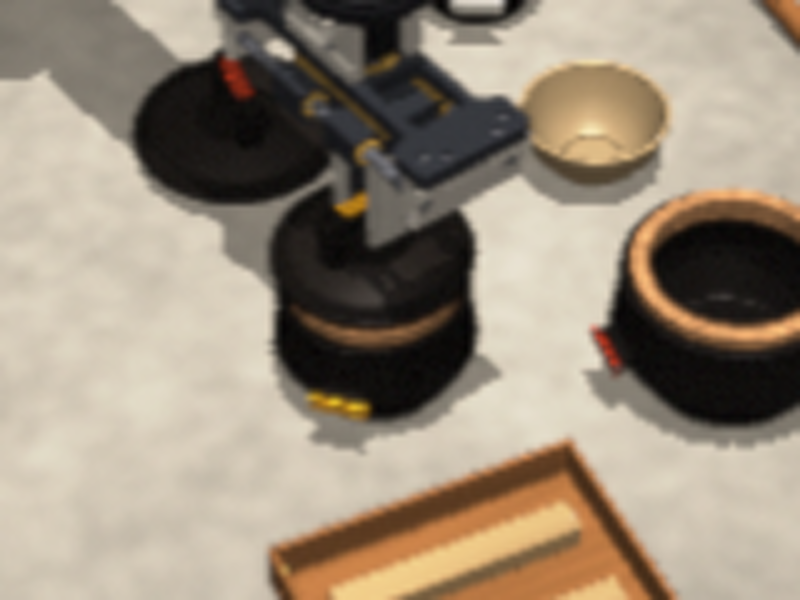

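```bash
python3 - <<'E'
from h import *
c=np.array([462.1,-200.9])
e=seat(c,72);print(e)
if abs(e)<1.5: press(c,72)
E
```

```text
hov t 59.12 tcp [ 462.  -200.9  120.4] F [-0.1  0.4 -2.3] open 0.174
hit True expect 102.5 t 60.52 tcp [ 462.1 -201.   102.4] F [0.8 1.1 5.2] open 0.173
-0.14634911476531443
abovebar t 63.88 tcp [ 462.2 -201.   130.2] F [-0.2  0.9  0.2] open 0.006
press True home expected 118 t 66.01 tcp [ 462.1 -200.9  118.9] F [-0.6 -0.1  4.7] open 0.008
 t 67.72 tcp [ 461.9 -200.3  219.4] F [-1.   0.7 -0. ] open 0.002
```

```bash
python3 - <<'E'
from h import *
over([560,-330],92,240)
im,d=snap('top','t10.png')
c,a,f=lidinfo('red',(316,239),68)
print('side',measlid(68,22.5,f-[3,2]))
E
```

```text
return _methods._mean(a, axis=axis, dtype=dtype,
  ret = um.true_divide(
h.py:31: RuntimeWarning: Mean of empty slice.
  U=np.linalg.svd(Q-Q.mean(0))[2][0]
h.py:32: RuntimeWarning: Mean of empty slice.
  return Q.mean(0),np.array(r_[0]),r_[1],np.degrees(np.arctan2(U[1],U[0]))%180
Traceback (most recent call last):
  File "h.py", line 72, in lidinfo
    f=fitc(cv2.convexHull(A[:,:2].astype(np.float32))[:,0],R)
           ~~~~~~~~~~~~~~~~~~~~~~~~~~~~~~~~~~~~~~~~~~^^^^^
TypeError: 'NoneType' object is not subscriptable
```

View pics/t10.png

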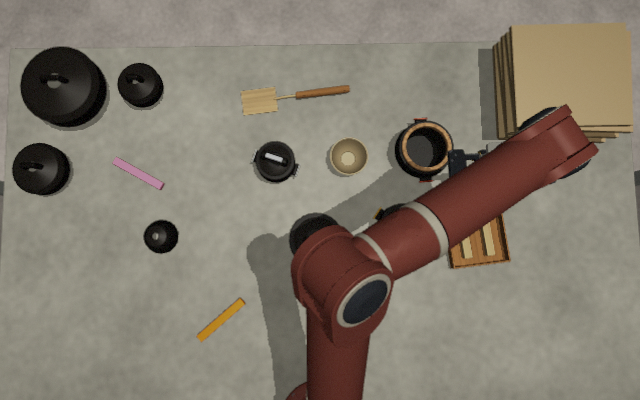

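```bash
python3 - <<'E'
from lev import *
over([560,200],92,240)
im,d=snap('top','t11.png')
c,a,f=lidinfo('red',(316,239),68)
print('side',measlid(68,22.5,f-[3,2]))
level(np.array([628,101]),48,66)
level(np.array([461.5,-201]),58,72)
E
```

```text
red 85 bar [436.9   6. ] 91.4 flange [437.8   4.2]
side (array([433.8,   3.2,  67.9]), array([433.8,   3.2]), np.float64(23.3))
side 163 flange top 75.36 home 74 tilt deg [-0.51  1.6 ] bar 112.04 home 112 table -0.3
top 369 flange top 76.67 home 74 tilt deg [0.12 0.2 ] bar 113.63 home 112 table 1.16
side 511 flange top 81.98 home 80 tilt deg [-0.51  0.64] bar 117.73 home 118 table -0.05
top 1043 flange top 83.28 home 80 tilt deg [ 0.42 -0.01] bar 119.29 home 118 table 1.25
```

View pics/t11.png

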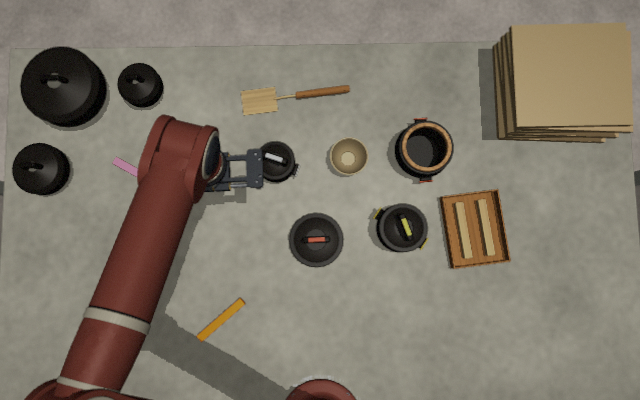

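```bash
python3 - <<'E'
from h import *
p=np.array([437.0,3.9])
pick(p,92)
print(measlid(68,22+62.5,p-[3,2]))
c=np.array([653.9,-262.3])
over(c,182,200)
r.move_l([*c,122],feed=80);r.dwell(.3);st()
print('hover',measlid(68,22+122-37.5,c-[3,2]))
snap('side','s12.png')
x=cv2.imread('pics/s12.png')[190:310,330:490];cv2.imwrite('pics/s12b.png',cv2.resize(x,None,fx=5,fy=5,interpolation=2))
E
```

```text
pre t 75.37 tcp [437.1   3.9  37.7] F [0.2 0.1 0.4] open 0.5
grip t 76.16 tcp [437.2   3.9  37.5] F [ 0.  -0.4 -0.5] open 0.168
up t 77.65 tcp [436.9   3.9  99.9] F [ 0.3  0.1 -2.3] open 0.171
(array([433.1,   2.5,  67.4]), array([433.2,   2.7]), np.float64(85.1))
 t 81.07 tcp [ 654.  -262.3  122.4] F [ 1.2 -0.7 -2.6] open 0.174
hover (array([ 650.9, -262. ,   68.4]), array([ 650.8, -262.3]), np.float64(107.1))
```

View pics/s12b.png

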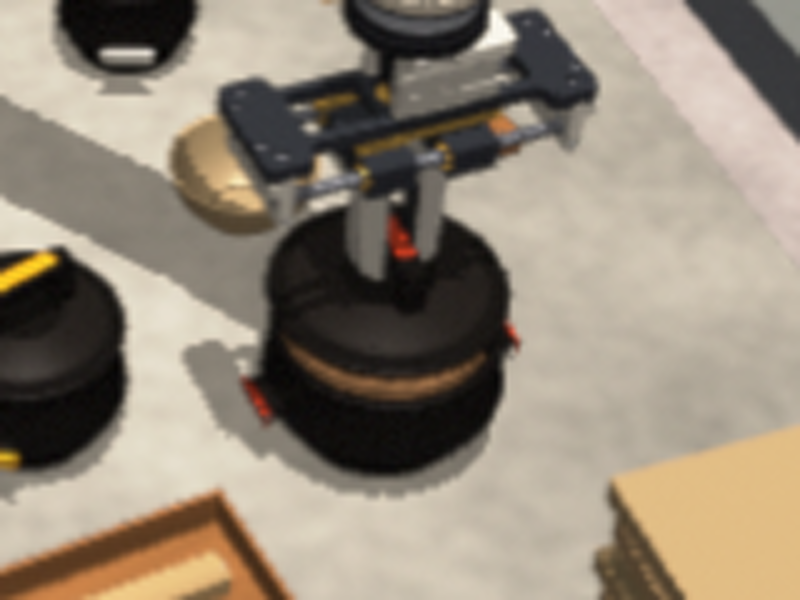

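```bash
python3 - <<'E'
from lev import *
c=np.array([654.1,-262.9])
e=seat(c,78);print(e)
if abs(e)<1.5: press(c,78)
over([560,100],92,260)
level(np.array([653,-263]),68,78)
snap('top','t13.png');snap('side','s13.png')
x=cv2.imread('pics/s13.png')[150:330,280:460];cv2.imwrite('pics/s13b.png',cv2.resize(x,(600,600),interpolation=2))
E
```

```text
hov t 81.73 tcp [ 654.  -262.9  126.4] F [ 0.6  1.  -3. ] open 0.167
hit True expect 108.5 t 83.12 tcp [ 654.1 -262.9  108.6] F [-0.2 -0.6  4.7] open 0.169
0.12503425292611325
abovebar t 86.5 tcp [ 654.2 -263.1  136.4] F [-0.1  0.1  0.8] open 0.007
press True home expected 124 t 88.97 tcp [ 654.1 -262.9  125.1] F [-1.1  0.2  5.6] open 0.005
NOT HOME?
 t 90.66 tcp [ 654.  -263.   220.2] F [ 0.1  0.6 -0.2] open 0.005
side 857 flange top 88.41 home 86 tilt deg [-0.2   0.81] bar 123.29 home 124 table -0.33
top 1597 flange top 89.52 home 86 tilt deg [0.19 0.26] bar 124.24 home 124 table 0.87
```

View pics/s13b.png

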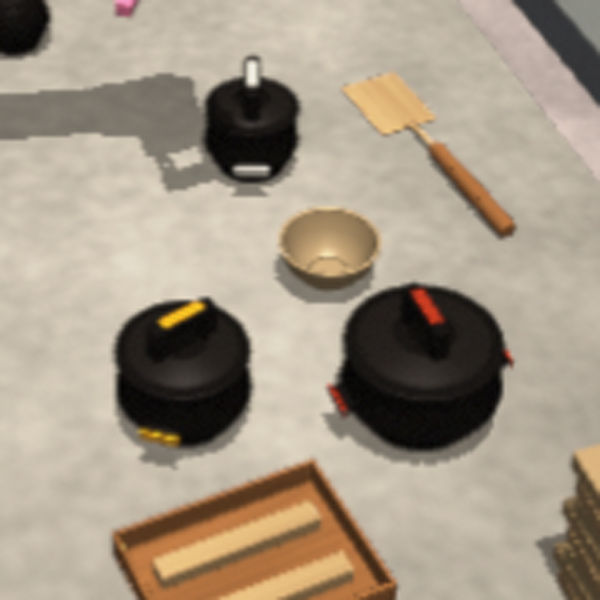

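View pics/t13.png

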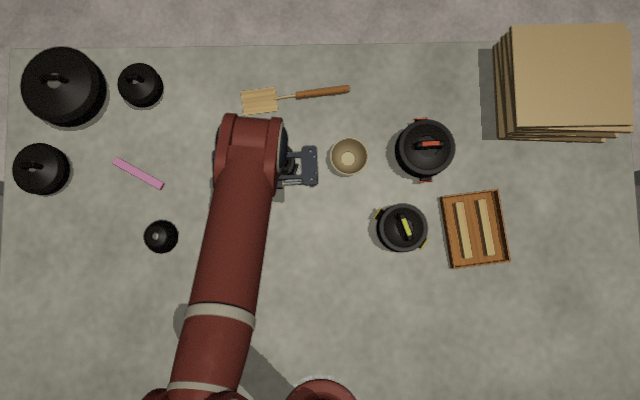

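The depth readings put all three lids at or near home, but the large one's stop height read 1 mm high. I'll touch-probe each lid and give it a second, gentle press.

```bash
python3 - <<'E'
from h import *
r.command_gripper(0.0,5)
for c,a,rim in (((654.1,-262.9),182,78),((462.1,-200.9),108.9,72),((628.8,101.4),160.9,66)):
    c=np.array(c);h=rim+46
    over(c,a,220);r.move_l([*c,h+8],feed=120);r.dwell(.2)
    t=r.move_l([*c,h-5],feed=5,force_limit=3);z1=r.sense()
    t2=r.move_l([*c,h-8],feed=5,force_limit=23);z2=r.sense();r.dwell(.1);z3=r.sense()
    print(rim,'home',h,t,z1['tcp_pos'][2].round(2),z1['ft_force'][2].round(1),t2,z2['tcp_pos'][2].round(2),z2['ft_force'][2].round(1),z3['tcp_pos'][2].round(2),z3['ft_force'][2].round(1))
    t=r.move_l([*c,h-5],feed=5,force_limit=3);z1=r.sense();print('  again',z1['tcp_pos'][2].round(2),z1['ft_force'][2].round(1))
    r.move_l([*c,h+15],feed=30)
st()
E
```

```text
78 home 124 True 125.09 3.7 True 125.09 5.2 125.11 5.0
  again 125.12 3.4
72 home 118 True 118.87 4.9 True 118.86 5.2 118.88 4.5
  again 118.89 3.6
66 home 112 True 112.85 3.6 True 112.84 4.8 112.84 3.9
  again 112.87 2.9
 t 111.8 tcp [628.7 101.4 127. ] F [-0.  -0.4  0.8] open 0.004
```

```bash
python3 - <<'E'
from lev import *
c=[450,60]
over(c,90,220);r.move_l([*c,10],feed=150);r.dwell(.2)
t=r.move_l([*c,-3],feed=5,force_limit=3);s=st(f'table {t}')
r.move_l([*c,220],feed=150)
z=np.load('pics/side0.png.npz');P=pts('side',z['d'])
for c in((434.5,3.3),(446,183),(638.2,283)):
    D=np.hypot(P[...,0]-c[0],P[...,1]-c[1]);b=(D<14)&(P[...,2]>52);A=P[(D<45)&(D>33)&(P[...,2]>10)];print('initial bar (60):',np.median(P[b][:,2]).round(2), 'fl/dome',np.median(A[:,2]).round(2))
over([480,330],90,260)
for c,R,rim in((np.array([653,-263]),68,78),(np.array([461.5,-201]),58,72),(np.array([628,101]),48,66)): level(c,R,rim)
E
```

```text
table True t 116.92 tcp [4.5e+02 6.0e+01 3.0e-01] F [ 0.1 -0.7  5.3] open 0.008
initial bar (60): 59.47 fl/dome 27.08
initial bar (60): 58.94 fl/dome 24.76
initial bar (60): 58.05 fl/dome 22.73
side 862 flange top 88.27 home 86 tilt deg [-0.49  0.61] bar 123.97 home 124 table -0.27
top 1609 flange top 89.51 home 86 tilt deg [0.29 0.23] bar 124.91 home 124 table 0.84
side 506 flange top 82.11 home 80 tilt deg [-0.5   0.47] bar 116.93 home 118 table -0.05
top 1044 flange top 83.26 home 80 tilt deg [ 0.42 -0.13] bar 119.18 home 118 table 1.16
side 159 flange top 75.11 home 74 tilt deg [-0.51  1.65] bar 112.56 home 112 table -0.21
top 468 flange top 76.6 home 74 tilt deg [ 0.45 -0.22] bar 113.53 home 112 table 1.1
```

Shut fingers touch the counter at z = 0.3, so the contact heights could mean a residual of about 0.6 mm, or just the stripe's thickness. I'll push in small increments with force readout, staying under 25 N, to tell which.

```bash
python3 - <<'E'
from h import *
for c,a,h in (((628.8,101.4),160.9,112.87),((462.1,-200.9),108.9,118.9),((654.1,-262.9),182,125.1)):
    c=np.array(c);over(c,a,220);r.move_l([*c,h+6],feed=150);r.dwell(.2);f0=r.sense()['ft_force'][2]
    r.move_l([*c,h+.6],feed=20)
    L=[];z=h+.3
    while z>h-3:
        r.move_l([*c,z],feed=5,force_limit=25);r.dwell(.1);s=r.sense();F=s['ft_force'][2]-f0
        L.append((round(z-h,2),round(s['tcp_pos'][2]-h,2),round(F,1)))
        if F>18: break
        z-=.2
    print(h,L)
    r.move_l([*c,h+20],feed=30)
over([480,330],90,260)
st()
E
```

```text
112.87 [(0.3, np.float64(0.32), np.float64(0.5)), (0.1, np.float64(0.1), np.float64(0.7)), (-0.1, np.float64(0.02), np.float64(1.6)), (-0.3, np.float64(-0.0), np.float64(3.7)), (-0.5, np.float64(-0.04), np.float64(5.7)), (-0.7, np.float64(-0.03), np.float64(6.7)), (-0.9, np.float64(-0.07), np.float64(6.8)), (-1.1, np.float64(-0.05), np.float64(8.2)), (-1.3, np.float64(-0.04), np.float64(8.9)), (-1.5, np.float64(-0.06), np.float64(10.6)), (-1.7, np.float64(-0.06), np.float64(9.6)), (-1.9, np.float64(-0.07), np.float64(11.4)), (-2.1, np.float64(-0.11), np.float64(12.2)), (-2.3, np.float64(-0.09), np.float64(12.6)), (-2.5, np.float64(-0.12), np.float64(14.5)), (-2.7, np.float64(-0.08), np.float64(14.7)), (-2.9, np.float64(-0.14), np.float64(15.7))]
118.9 [(0.3, np.float64(0.32), np.float64(0.5)), (0.1, np.float64(0.11), np.float64(0.6)), (-0.1, np.float64(-0.02), np.float64(1.0)), (-0.3, np.float64(-0.05), np.float64(6.4)), (-0.5, np.float64(-0.03), np.float64(6.8)), (-0.7, np.float64(-0.07), np.float64(8.6)), (-0.9, np.float64(-0.08), np.float64(9.9)), (-1.1, np.float64(-0.07), np.floa
[... 351 characters left out ...]
, np.float64(0.8)), (-0.3, np.float64(-0.01), np.float64(3.3)), (-0.5, np.float64(-0.02), np.float64(4.8)), (-0.7, np.float64(-0.03), np.float64(6.1)), (-0.9, np.float64(-0.03), np.float64(7.8)), (-1.1, np.float64(-0.04), np.float64(8.5)), (-1.3, np.float64(-0.07), np.float64(8.5)), (-1.5, np.float64(-0.06), np.float64(7.9)), (-1.7, np.float64(-0.05), np.float64(9.5)), (-1.9, np.float64(-0.06), np.float64(9.9)), (-2.1, np.float64(-0.12), np.float64(11.6)), (-2.3, np.float64(-0.1), np.float64(11.9)), (-2.5, np.float64(-0.09), np.float64(12.5)), (-2.7, np.float64(-0.09), np.float64(13.4)), (-2.9, np.float64(-0.08), np.float64(12.7))]
 t 151.32 tcp [481.2 328.6 259.9] F [0.  0.5 0.9] open 0.008
```

All three lids held 13–18 N with no sinking, where the cork slides at about 8 N. That means they are resting on the clay rims. I'll take a final look before handing in.

```bash
python3 - <<'E'
from h import *
r.move_j([-1.353,.615,-.013,1.423,.008,1.103,-.04]);st()
snap('top','t20.png');snap('side','s20.png')
E
```

```text
t 152.95 tcp [159.5 630.4 218.9] F [0.9 0.4 0.5] open 0.003
```

View pics/t20.png

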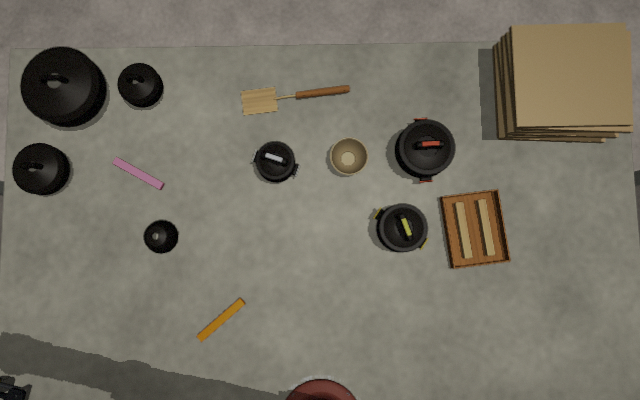

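View pics/s20.png

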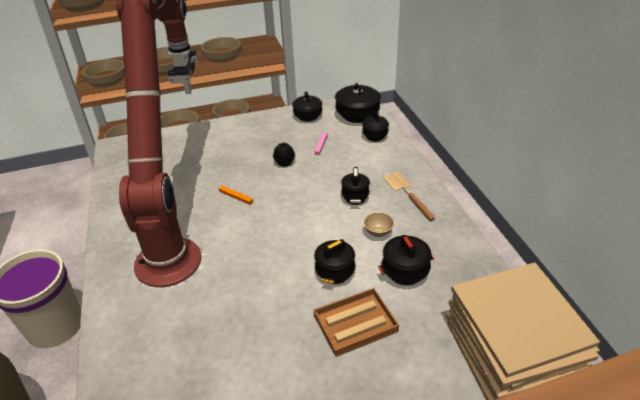

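The final pictures show all three lids on their own pots at (275,161), (402,228) and (425,149), both slats in the tray, and nothing else moved.

```bash
python3 -c "
from plant import r
r.close_job()"
```

```text
the job is handed in; nothing more can be done
```

I moved both slats (from the small and large pots) into the tray. Then I set the small, medium and large lids on their own pots, pressed each one home, and handed the job in at about 153 s. The medium lid was knocked about 55 mm aside during the run, so I measured it again before picking it up.

**Force checks:** I gripped the lids at 12 N, and every press was set to stop at 22–25 N. Each lid then held a steady 13–18 N with about 0.1 mm of movement at most. The cork slides at about 8 N, so I take them to be resting on the clay. The large lid's steady check only reached about 13 N.

**Height checks:** The depth readings of the handle bars were mostly within about 1 mm of the home height, once the top camera's 1 mm offset is allowed for.
- **Contact height:** The fingertip touches on the bars read 0.9–1.1 mm above nominal, while the same touch on the counter read 0.3 mm. I put the difference down to the coloured stripe but did not confirm it.
- **Level:** My flange-height and tilt fits were unreliable because the dome got into them. Their tilt readings stayed under about 1.7° and the two cameras did not agree on direction.

The final pictures show the bowl, jar, paddle and look-alike bars where they started.

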